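Set two sprung lays to their mid stop

TASK

The next batch of notebooks is the middle size. Set the green lay and then the blue lay to their mid stop: push the coloured pad in until the brass stop pin drops by itself, then let go so that the slide springs back and is caught at mid position. Leave the red lay out, do not touch the brass pins, and leave everything else on the table where it is.

Things in the scene. Friction and masses are not known exactly. Their poses are not given: they have to be found in the camera images.
- lay_green: The green lay: low sprung gauge bolted to the table, 302 mm long, 70 mm wide, nothing above 54 mm. Origin: on the table, on its centre line, 127 mm from the pad's face with the slide out. x points along the slide from push pad to plate (the way to push), z up. Base 160 mm long, starting 60 mm from the origin on the pad side: before and under the pad the table is bare.
- green_pad (a point): Centre of the outer face of the green plastic push pad on the near end of the slide; moves with the slide. Pad 44 mm wide, 12 mm thick, from 8 to 50 mm above the table; this point is 29 mm up. The face looks along lay -x; push it towards lay +x.
- green_slide (a joint): Travel of the green slide, m: 0 = out (sprung, as it starts), 0.055 = end stop. Spring 4 N at 0, 9 N at the end stop, plus 30 N per m/s of speed. At 0.046 and beyond the stop pin falls into the slide's slot; let go after that, the slide springs back and the pin holds it at about 0.026, the mid position. Let go sooner, it returns to 0.
- green_pin (a joint): Drop of the brass stop pin of the green lay in m: 0 = up, riding on the slide (as it starts), 0.010 = fallen into the slot. It falls by its own weight in about 0.1 s.
- green_pin_top (a point): Top centre of the brass head (18 mm across, 8 mm high) of the green lay's stop pin: 54 mm above the table with the pin up, 44 mm with it down. The pin starts 50 mm from the lay's origin towards lay +x and is drawn 20 mm back towards the pad as the slide returns to mid.
- lay_blue: The blue lay: low sprung gauge bolted to the table, 302 mm long, 70 mm wide, nothing above 54 mm. Origin: on the table, on its centre line, 127 mm from the pad's face with the slide out. x points along the slide from push pad to plate (the way to push), z up. Base 160 mm long, starting 60 mm from the origin on the pad side: before and under the pad the table is bare.
- blue_pad (a point): Centre of the outer face of the blue plastic push pad on the near end of the slide; moves with the slide. Pad 44 mm wide, 12 mm thick, from 8 to 50 mm above the table; this point is 29 mm up. The face looks along lay -x; push it towards lay +x.
- blue_slide (a joint): Travel of the blue slide, m: 0 = out (sprung, as it starts), 0.055 = end stop. Spring 4 N at 0, 9 N at the end stop, plus 30 N per m/s of speed. At 0.046 and beyond the stop pin falls into the slide's slot; let go after that, the slide springs back and the pin holds it at about 0.026, the mid position. Let go sooner, it returns to 0.
- blue_pin (a joint): Drop of the brass stop pin of the blue lay in m: 0 = up, riding on the slide (as it starts), 0.010 = fallen into the slot. It falls by its own weight in about 0.1 s.
- blue_pin_top (a point): Top centre of the brass head (18 mm across, 8 mm high) of the blue lay's stop pin: 54 mm above the table with the pin up, 44 mm with it down. The pin starts 50 mm from the lay's origin towards lay +x and is drawn 20 mm back towards the pad as the slide returns to mid.
- lay_red: The red lay: low sprung gauge bolted to the table, 302 mm long, 70 mm wide, nothing above 54 mm. Origin: on the table, on its centre line, 127 mm from the pad's face with the slide out. x points along the slide from push pad to plate (the way to push), z up. Base 160 mm long, starting 60 mm from the origin on the pad side: before and under the pad the table is bare.
- red_pad (a point): Centre of the outer face of the red plastic push pad on the near end of the slide; moves with the slide. Pad 44 mm wide, 12 mm thick, from 8 to 50 mm above the table; this point is 29 mm up. The face looks along lay -x; push it towards lay +x.
- red_slide (a joint): Travel of the red slide, m: 0 = out (sprung, as it starts), 0.055 = end stop. Spring 4 N at 0, 9 N at the end stop, plus 30 N per m/s of speed. At 0.046 and beyond the stop pin falls into the slide's slot; let go after that, the slide springs back and the pin holds it at about 0.026, the mid position. Let go sooner, it returns to 0.
- red_pin (a joint): Drop of the brass stop pin of the red lay in m: 0 = up, riding on the slide (as it starts), 0.010 = fallen into the slot. It falls by its own weight in about 0.1 s.
- red_pin_top (a point): Top centre of the brass head (18 mm across, 8 mm high) of the red lay's stop pin: 54 mm above the table with the pin up, 44 mm with it down. The pin starts 50 mm from the lay's origin towards lay +x and is drawn 20 mm back towards the pad as the slide returns to mid.
- spool_white: Bystander: small wooden thread spool with cream thread, 36 mm across, 42 mm high; origin under its centre.
- spool_orange: Bystander: small wooden thread spool with orange thread, 36 mm across, 42 mm high; origin under its centre.
- notebook: Bystander: notebook with dark green cover lying flat, 105 x 148 x 14 mm; origin under its centre.
- block_stack: Bystander: stack of cream book blocks, 148 x 180 mm, 72 mm high; origin under its centre.
- glue_jar: Bystander: amber glass glue jar with white lid, 64 mm across, 85 mm high; origin under its centre.
- glue_brush: Bystander: glue brush lying on the table, about 25 mm high at most, handle along its -x.
- bone_folder: Bystander: flat bone folder, 150 x 22 x 5 mm, lying flat between the robot and the lays.
- brass_weight: Bystander: brass paper weight with a knob, 52 mm across, 50 mm high.

How it is judged:
On the way, in this order (a step that is already met when the one before it is completed fails the run):
1. the green slide is latched at mid position, its pin down (value of joint green_slide between 0.022 and 0.03 m and value of joint green_pin above 0.007 m and velocity of joint green_slide between -0.01 and 0.01 m/s), for 0.2 s.
2. the blue slide is latched at mid position, its pin down (value of joint blue_slide between 0.022 and 0.03 m and value of joint blue_pin above 0.007 m and velocity of joint blue_slide between -0.01 and 0.01 m/s), for 0.2 s.
At the end, for the whole second after the job is handed in: The green and the blue slide are at rest at 22 to 30 mm of travel, their stop pins fallen by more than 7 mm; the red slide is out (below 5 mm) with its pin up (all of step 1 and all of step 2 and value of joint red_slide below 0.005 m and value of joint red_pin below 0.003 m); the robot touches nothing.
It fails at once if the red slide is pushed in by more than 12 mm (value of joint red_slide above 0.012 m).
It fails at once if the robot touches a brass stop pin (contact force between any of the fingers, the arm and green_pin above 0.5 N or contact force between any of the fingers, the arm and blue_pin above 0.5 N or contact force between any of the fingers, the arm and red_pin above 0.5 N).
It fails at once if a bystander is shifted or lifted by more than 15 mm (distance of any of spool_white, spool_orange, notebook, block_stack, glue_jar, glue_brush, bone_folder, brass_weight from where it was at the start of the episode above 0.015 m).
It also fails if it takes over 64 s, if anything falls off the work surface, if the arm or the gripper's body presses on something with over 40 N, if the wrist force passes 120 N, or if a joint passes its speed limit or range.

ROBOT

A 6-joint arm with a two-finger parallel gripper is mounted at the origin on the work surface. World frame = base frame: x ahead of the robot, y to its left, z up, the work surface at z = 0. Lengths are in m, angles in rad, forces in N, time in s.
With the tool pointing down it reaches from about 0.35 to 0.775 m from the base axis. Payload 5.5 kg.
Tool frame: the origin (TCP) lies at the very end of the fingers, on their centre line; the grasp point (between the pads) lies 19 mm behind it; x points along the fingers, y is the direction in which the jaws open and shut, and the axes are right-handed (so a half turn about x gives the same grasp; the last joint's range is limited). The gripper opens to 85 mm and grips with 20 to 120 N. Pads are 22 mm wide; open, the fingers measure 114 mm over their backs; the gripper's body (76 mm by 85 mm) begins 54 mm behind the grasp point. The pads swing forward as they close: fully open they stand 13 mm farther back than shut.
Start: joints at [1.011, 0.313, 0.046, 1.304, 0, 1.431], TCP at [0.234, 0.525, 0.193] pointing down, gripper open.
Joint ranges: [-2.76, 2.76], [-0.86, 1.69], [-1.03, 1.26], [-2.2, 2.34], [-1.47, 1.5], [-3.14, 3.14]. Speed limits (rad/s): [2.57, 2.57, 3.14, 3.14, 3.14, 3.14].

INTERFACE

Orientations are given as a unit quaternion [w, x, y, z].
In Python, from workcell import env gives the robot as it stands.
- The arm moves only by the tool servo_tool, never from a script. Its argument "increments" is a list of rows, each an object with "offset": the shift along the tool's x, y, z in cm, a list of three; "yaw": the turn about the tool's x in degrees. In form: [{"offset": [x, y, z], "yaw": yaw}, ...]. A call has exactly 8 rows; each row is the pose to reach, as a shift and turn from the pose commanded when the call began, along the tool's axes at that moment; what a row does not reach only later rows make up. A row lasts 1/10 s, in which the tool goes at most 50 mm and 8.59 degrees, less where a joint would pass 70% of its speed; a pose out of reach is approached as far as the arm can. A call with a gripper value outside its range is refused whole. "claw" is the opening, from 0 (shut) to 1 (fully open), set as the call begins (left out, the last holds). The fingers move at their own pace and stop on an object; "force" is the grip in N (left out, the last holds). Time passes only in rows, so rows that repeat a pose let the fingers close, or fill a call up. It gives the time, the measured TCP pose, the force and the opening at its end, in the units of the state.
- env.get_state(): the state, without advancing time (a new reading comes with each control period).
- env.read_camera(name): name is "scene" or "top"; returns (picture, depth): 400x640x3 uint8, red, green, blue; 400x640 float32, m along the optical axis (not along the pixel's ray), 0 where there is no reading.
- env.camera_model(name): a dict with "vertical_fov" (degrees; the focal length in pixels is half the picture's height over the tangent of half this angle, whatever the lens; pixels are square), "cx", "cy" (the principal point, pixels), "world_from_camera" (4x4, takes a point from camera to world coordinates). Camera axes: x right, y up, looking along -z (the intrinsics and any distortion apply to the point x, -y, -z); pixel columns grow to the right and rows downward; lengths in m; the calibration is good to about 2 mm. A picture is of the moment at which its call begins. camera_model takes no time and is no camera call.
- env.hand_in(): hands the job in, once; it reports no verdict.
The state is a dict: "clock": time; "joint_pos": joint angles; "qvel": joint speeds; "tau": joint torques, N m; "tcp_pos": TCP position; "orientation": TCP orientation; "wrist_force": force on the tool from outside, world axes, zero at the start; "ft_torque": the same for the moment, N m; "finger_gap": finger opening in m.
Only numpy, scipy, OpenCV 4.12 (cv2) and the standard library are available. Lean on these libraries where they do the work, as an engineer would, in place of code of your own. Each camera call takes 0.05 s, during which the arm holds its last target.

## Working session

There is one attempt and no reset: what is moved stays moved. The work goes in short steps, Python scripts to look and compute and a tool call to move; the robot and the scene stay as the last step left them, time stands still between calls to the robot, and variables do not carry over. Pictures are saved under pics/ and viewed, and the job is handed in when it is done.

Besides the shell and the picture viewer there is one more tool, called by a JSON object that holds its "api" and its "payload", one argument or row to a line. servo_tool: Moves the arm, as the interface text tells. Its arguments: {"type":"object","properties":{"increments":{"type":"array","items":{"type":"object","properties":{"offset":{"type":"array","items":{"type":"number"}},"yaw":{"type":"number"}}}},"claw":{"type":"number"},"force":{"type":"number"}},"required":["increments"]}

```bash
mkdir -p pics; ls; python3 - <<'E'
from workcell import env
import cv2,numpy as np
for n in ("scene","top"):
    p,d=env.read_camera(n); m=env.camera_model(n); print(n,{k:(np.round(v,4).tolist() if hasattr(v,'tolist') else v) for k,v in m.items()})
    cv2.imwrite(f"pics/{n}0.png",p[:,:,::-1]); np.savez(f"{n}0.npz",p=p,d=d,**{k:m[k] for k in("vertical_fov","cx","cy","world_from_camera")})
s=env.get_state(); print(s)
E
```

```text
pics
scene {'vertical_fov': 49.76636046225318, 'cx': 320.0774352938417, 'cy': 200.04432070387062, 'world_from_camera': [[-0.8118, -0.4288, 0.3964, 0.982], [0.5839, -0.5839, 0.5641, 0.6838], [-0.0105, 0.6893, 0.7244, 0.9428], [0.0, 0.0, 0.0, 1.0]]}
top {'vertical_fov': 46.19468362808814, 'cx': 317.179104630863, 'cy': 197.5360523235241, 'world_from_camera': [[-0.0168, 0.9844, -0.1754, 0.2269], [-0.9998, -0.018, -0.0052, -0.0302], [-0.0083, 0.1753, 0.9845, 1.7225], [0.0, 0.0, 0.0, 1.0]]}
{'clock': 0.1, 'joint_pos': array([1.01140937e+00, 3.13937715e-01, 4.50918372e-02, 1.30359849e+00,
       6.00141204e-06, 1.43121155e+00]), 'qvel': array([-0.00058722, -0.00017146,  0.00501866,  0.00086538, -0.00028513,
        0.00025997]), 'tau': array([ 2.33811727e-03, -4.81726170e+01,  2.99243939e+01,  1.27848261e-02,
       -1.85778595e-04, -5.46430272e-06]), 'tcp_pos': array([0.23408052, 0.52463089, 0.19249072]), 'orientation': array([ 0.69138512,  0.14678823,  0.69178814, -0.14788168]), 'wrist_force': array([-0.70760552, -1.13302196, -0.19487735]), 'ft_torque': array([ 0.01992346, -0.00612752, -0.01357353]), 'finger_gap': 0.08545654036496486}
```

View pics/top0.png

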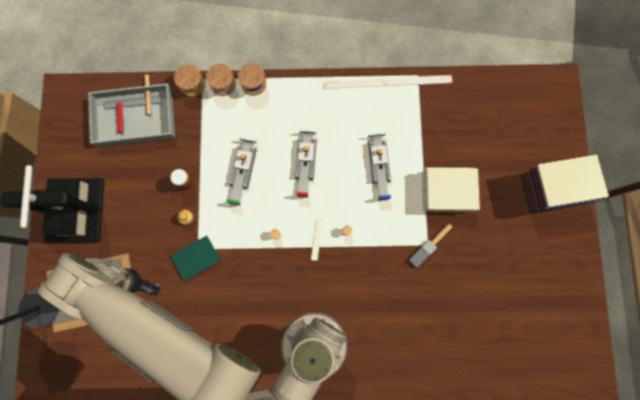

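View pics/scene0.png

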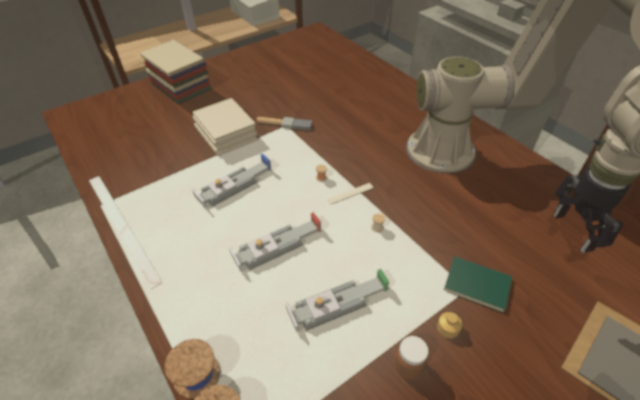

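The top view shows the green pad at about (233,201), red at (303,192) and blue at (384,197). Their pins are at about (242,158), (306,150) and (380,155). The spools are at (275,234) and (347,230), and the bone folder is at (316,240). Next I'll measure these with colour and depth.

```bash
cat > h.py <<'E'
import numpy as np,cv2
def world(f,u,v,d=None,z=None):
    H=f["d"].shape[0]; fl=H/2/np.tan(np.radians(float(f["vertical_fov"]))/2)
    u=np.asarray(u,float);v=np.asarray(v,float)
    r=np.stack([(u-float(f["cx"]))/fl,-(v-float(f["cy"]))/fl,-np.ones_like(u)],-1)
    T=f["world_from_camera"]; R=r@T[:3,:3].T; o=T[:3,3]
    if z is not None: k=(z-o[2])/R[...,2]
    else: k=d
    return o+R*np.asarray(k)[...,None]
def masks(p):
    hsv=cv2.cvtColor(p,cv2.COLOR_RGB2HSV); h,s,v=[hsv[...,i].astype(int) for i in range(3)]
    return {"green":(h>45)&(h<85)&(s>110)&(v>40),"blue":(h>105)&(h<130)&(s>110)&(v>40),"red":((h<6)|(h>174))&(s>150)&(v>70),
      "brass":(h>12)&(h<28)&(s>100)&(v>90)}
E
python3 - <<'E'
from h import *
for n in("top","scene"):
    f=np.load(n+"0.npz"); 
    for c,m in masks(f["p"]).items():
        k,l,st,ce=cv2.connectedComponentsWithStats(m.astype(np.uint8))
        for i in range(1,k):
            if st[i,4]<8: continue
            v,u=np.where(l==i); w=world(f,u,v,d=f["d"][v,u])
            md=np.median(w,0)
            if .2<md[0]<.9 and abs(md[1])<.5: print(n,c,st[i].tolist(),ce[i].round(1),md.round(4),"z",w[:,2].min().round(3),w[:,2].max().round(3))
for n,s,o in(("top",(180,120,230,140),4),("scene",(180,140,240,200),4)):
    p=np.load(n+"0.npz")["p"];x,y,w,h=s;h=min(h,200)
    q=cv2.resize(p[y:y+h,x:x+w],None,fx=3.3,fy=3.3,interpolation=cv2.INTER_CUBIC)[:600,:800]
    cv2.imwrite(f"pics/{n}_z.png",q[:,:,::-1])
E
```

```text
top green [228, 200, 11, 4, 25] [232.8 201.7] [0.515  0.2841 0.0496] z 0.038 0.057
top green [172, 238, 47, 41, 1067] [194.8 257.9] [0.3171 0.4263 0.0139] z -0.001 1.723
top blue [379, 196, 11, 3, 29] [384. 197.] [ 0.5225 -0.2631  0.0502] z 0.037 0.059
top red [297, 193, 10, 3, 29] [301.7 194. ] [0.5396 0.0337 0.048 ] z 0.026 0.059
top brass [304, 146, 4, 5, 16] [305.5 148. ] [0.7099 0.0184 0.0534] z 0.034 0.06
top brass [378, 150, 4, 4, 15] [379.4 151.4] [ 0.6928 -0.2518  0.0551] z 0.037 0.058
top brass [241, 155, 4, 4, 16] [242.5 156.5] [0.6829 0.2501 0.0519] z 0.036 0.065
top brass [184, 175, 9, 10, 36] [189.1 180.1] [0.5979 0.4445 0.0523] z 0.017 0.065
top brass [177, 209, 18, 17, 235] [185.4 216.7] [0.4655 0.4585 0.0308] z -0.009 1.723
top brass [432, 223, 21, 22, 189] [442.  233.2] [ 0.3916 -0.474   0.0154] z -0.012 1.723
top brass [342, 226, 9, 9, 60] [346.4 230.3] [ 0.4055 -0.1249  0.0422] z -0.004 0.051
top brass [271, 230, 9, 9, 62] [274.9 233.8] [0.3961 0.1323 0.0427] z 0.005 0.05
scene brass [255, 115, 27, 11, 222] [267.7 120.3] [ 0.3917 -0.4796  0.0068] z -0.003 0.943
sc
[... 357 characters left out ...]
ene brass [257, 240, 4, 5, 16] [258.5 242. ] [0.7131 0.0202 0.0543] z 0.049 0.057
scene brass [449, 257, 4, 11, 11] [450.2 262. ] [ 0.3216  0.3369 -0.0004] z -0.004 0.004
scene brass [506, 273, 7, 7, 11] [510.1 275.2] [ 0.2278  0.4569 -0.0006] z -0.005 0.012
scene brass [317, 298, 5, 6, 26] [319.  300.5] [0.6863 0.252  0.0533] z 0.051 0.943
scene brass [436, 310, 28, 30, 640] [448.9 324.2] [0.4743 0.4662 0.0296] z -0.004 0.943
scene brass [419, 331, 4, 5, 8] [419.9 333.4] [ 0.5287  0.4348 -0.0015] z -0.004 0.0
scene brass [393, 350, 35, 29, 371] [405.3 367.1] [0.6299 0.4839 0.0432] z -0.004 0.943
scene brass [336, 388, 7, 6, 17] [338.9 390.7] [ 7.605e-01  4.272e-01 -4.000e-04] z -0.002 0.003
```

View pics/top_z.png

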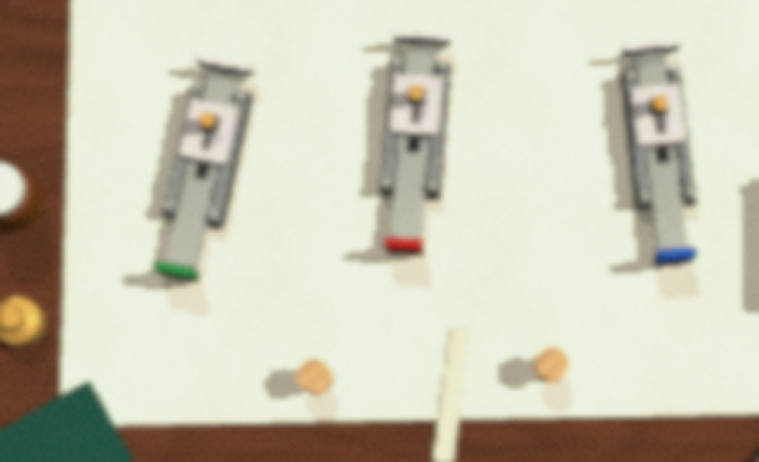

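View pics/scene_z.png

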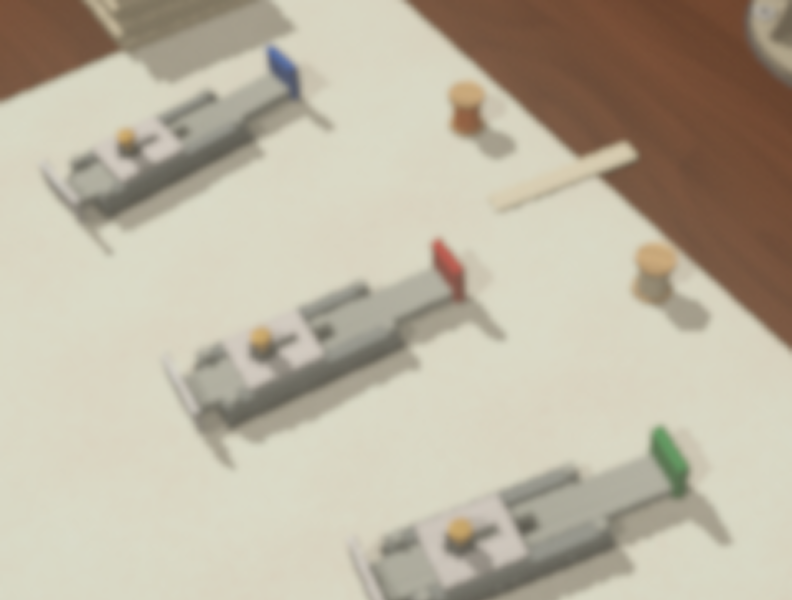

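```bash
cat >> h.py <<'E'
from scipy.spatial.transform import Rotation as Ro
def rot(q): return Ro.from_quat([q[1],q[2],q[3],q[0]]).as_matrix()
E
python3 - <<'E'
from h import *
from workcell import env
s=env.get_state(); R=rot(s["orientation"]); print("cols x,y,z\n",R.round(3))
f=np.load("scene0.npz");hsv=cv2.cvtColor(f["p"],cv2.COLOR_RGB2HSV)
boxes={"green":(375,268,392,290),"red":(309,210,324,232),"blue":(259,152,274,170)}
hue={"green":(45,90),"red":None,"blue":(100,130)}
for c,(a,b,e,g) in boxes.items():
    H=hsv[b:g,a:e].astype(int); h,sa=H[...,0],H[...,1]
    m=((h<10)|(h>170)) if c=="red" else (h>hue[c][0])&(h<hue[c][1])
    m&=sa>85; v,u=np.where(m);v+=b;u+=a
    w=world(f,u,v,d=f["d"][v,u]); ok=(w[:,2]>.005)&(w[:,2]<.06);w=w[ok]
    print(c,len(w),"med",np.median(w,0).round(4),"min",w.min(0).round(3),"max",w.max(0).round(3))
# slide/base axis: points above table in top depth
for n in("top","scene"):
    f=np.load(n+"0.npz"); v,u=np.mgrid[0:400,0:640]; w=world(f,u,v,d=f["d"])
    for c,cy in(("green",.26),("red",.025),("blue",-.257)):
        m=(w[...,2]>.018)&(w[...,2]<.07)&(w[...,0]>.49)&(w[...,0]<.83)&(abs(w[...,1]-cy)<.075)
        q=w[m][:,:2]; ce=q.mean(0); ev=np.linalg.svd(q-ce)[2][0]; ev*=np.sign(ev[0])
        t=(q-ce)@ev; print(n,c,len(q),ce.round(4),"deg",np.degrees(np.arctan2(ev[1],ev[0])).round(2),"ext",(t.min()).round(3),t.max().round(3), "near end",(ce+ev*np.percentile(t,1)).round(4))
E
```

```text
cols x,y,z
 [[-0.001  0.408  0.913]
 [-0.001  0.913 -0.408]
 [-1.    -0.002 -0.   ]]
green 29 med [0.5207 0.287  0.0492] min [0.515 0.271 0.045] max [0.525 0.302 0.052]
red 81 med [0.5456 0.0398 0.0457] min [0.536 0.015 0.016] max [0.55  0.056 0.053]
blue 19 med [ 0.5277 -0.2631  0.0485] min [ 0.524 -0.281  0.042] max [ 0.532 -0.251  0.054]
top green 923 [0.6452 0.2575] deg -11.9 ext -0.137 0.115 near end [0.5127 0.2855]
top red 884 [0.6712 0.0202] deg -5.25 ext -0.136 0.116 near end [0.5366 0.0326]
top blue 923 [ 0.6542 -0.2576] deg 4.26 ext -0.136 0.117 near end [ 0.5195 -0.2676]
scene green 2224 [0.6442 0.2628] deg -11.4 ext -0.135 0.116 near end [0.5156 0.2887]
scene red 1664 [0.6706 0.0258] deg -4.72 ext -0.137 0.116 near end [0.539  0.0367]
scene blue 1197 [ 0.6535 -0.2523] deg 4.83 ext -0.137 0.116 near end [ 0.5207 -0.2636]
```

{"api": "servo_tool", "payload": {
  "increments": [
    {"offset": [0,-1.0,3.0],"yaw": -1},
    {"offset": [0.3,-2.8,7.5],"yaw": -3},
    {"offset": [1,-4.5,12],"yaw": -5},
    {"offset": [2,-6.2,16.5],"yaw": -7},
    {"offset": [3,-7.9,21],"yaw": -9},
    {"offset": [4,-9.6,25.5],"yaw": -11},
    {"offset": [4.3,-10.9,29.3],"yaw": -12},
    {"offset": [4.3,-11.4,30.7],"yaw": -12.4}
  ],
  "claw": 0,
  "force": 40
}}

```text
clock: 0.9
tcp_pos: [0.4702, 0.2928, 0.149]
orientation: [0.703, 0.073, 0.704, -0.074]
wrist_force: [-0.3, -0.1, -0.1]
finger_gap: -0.0001
```

{"api": "servo_tool", "payload": {
  "increments": [
    {"offset": [2,0,0],"yaw": 0},
    {"offset": [4.5,0,0],"yaw": 0},
    {"offset": [7,0,0],"yaw": 0},
    {"offset": [9.5,0,0],"yaw": 0},
    {"offset": [11.5,0,0],"yaw": 0},
    {"offset": [12.5,0,0],"yaw": 0},
    {"offset": [12.5,0,0],"yaw": 0},
    {"offset": [12.5,0,0],"yaw": 0}
  ]
}}

```text
clock: 1.7
tcp_pos: [0.4686, 0.2961, 0.0258]
orientation: [0.704, 0.072, 0.703, -0.072]
wrist_force: [0.6, 0.4, 1.1]
finger_gap: -0.0003
```

```bash
cat > look.py <<'E'
import sys
from h import *
from workcell import env
t=sys.argv[1]
s=env.get_state(); R=rot(s["orientation"]); print(s["clock"],s["tcp_pos"].round(4),"z-axis",R[:,2].round(3),"F",s["wrist_force"].round(2))
p,d=env.read_camera("scene"); 
a=cv2.resize(p[140:340,180:450],None,fx=2.9,fy=2.9,interpolation=cv2.INTER_CUBIC)
cv2.imwrite(f"pics/s{t}.png",a[:600,:800,::-1])
E
python3 look.py 1
python3 - <<'E'
from h import *
from workcell import env
s=env.get_state();R=rot(s["orientation"])
for a in [0]:
    d=np.array([.5117,.287])-s["tcp_pos"][:2]; w=np.r_[d,0]; print("tool delta to face",(R.T@w*100).round(2))
E
```

```text
1.7 [0.4686 0.2961 0.0258] z-axis [ 0.979 -0.202  0.   ] F [0.58 0.38 1.14]
tool delta to face [ 0.01 -0.05  4.36]
```

View pics/s1.png

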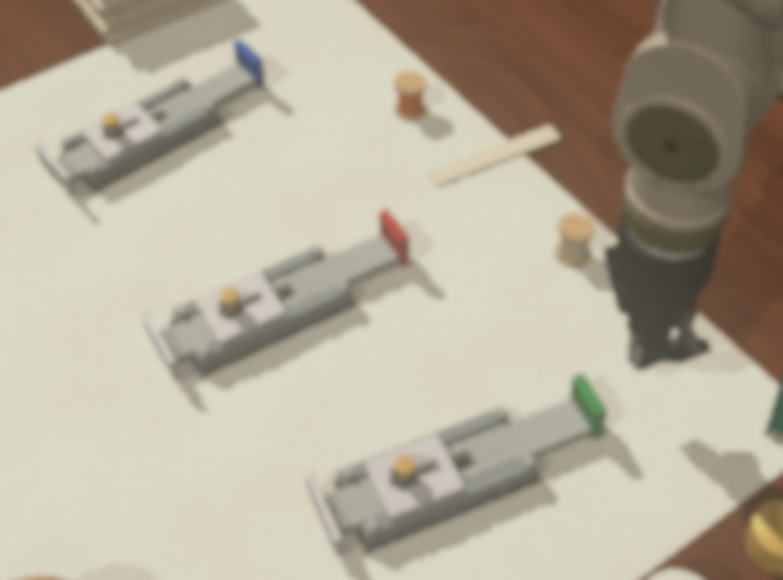

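The shut fingers stand in front of the green pad (zoomed pad at (588,405), fingers at (665,350)), and the pin is still up at (404,466). Next is a slow approach to detect contact by force.

{"api": "servo_tool", "payload": {
  "increments": [
    {"offset": [0,0,1],"yaw": 0},
    {"offset": [0,0,2],"yaw": 0},
    {"offset": [0,0,2.4],"yaw": 0},
    {"offset": [0,0,2.6],"yaw": 0},
    {"offset": [0,0,2.8],"yaw": 0},
    {"offset": [0,0,2.9],"yaw": 0},
    {"offset": [0,0,2.9],"yaw": 0},
    {"offset": [0,0,2.9],"yaw": 0}
  ]
}}

```text
clock: 2.55
tcp_pos: [0.4964, 0.29, 0.0253]
orientation: [0.703, 0.072, 0.704, -0.072]
wrist_force: [0.2, -0.4, 0.8]
finger_gap: 0.0005
```

{"api": "servo_tool", "payload": {
  "increments": [
    {"offset": [0,0,0.1],"yaw": 0},
    {"offset": [0,0,0.2],"yaw": 0},
    {"offset": [0,0,0.3],"yaw": 0},
    {"offset": [0,0,0.4],"yaw": 0},
    {"offset": [0,0,0.4],"yaw": 0},
    {"offset": [0,0,0.4],"yaw": 0},
    {"offset": [0,0,0.4],"yaw": 0},
    {"offset": [0,0,0.4],"yaw": 0}
  ]
}}

```text
clock: 3.35
tcp_pos: [0.5005, 0.2892, 0.0253]
orientation: [0.703, 0.072, 0.703, -0.072]
wrist_force: [-0.5, -0.4, -0.3]
finger_gap: -0.0004
```

{"api": "servo_tool", "payload": {
  "increments": [
    {"offset": [0,0,0.1],"yaw": 0},
    {"offset": [0,0,0.2],"yaw": 0},
    {"offset": [0,0,0.3],"yaw": 0},
    {"offset": [0,0,0.3],"yaw": 0},
    {"offset": [0,0,0.3],"yaw": 0},
    {"offset": [0,0,0.3],"yaw": 0},
    {"offset": [0,0,0.3],"yaw": 0},
    {"offset": [0,0,0.3],"yaw": 0}
  ]
}}

```text
clock: 4.15
tcp_pos: [0.5035, 0.2886, 0.0253]
orientation: [0.703, 0.072, 0.703, -0.072]
wrist_force: [-0.3, 0.3, 0.2]
finger_gap: 0.0001
```

{"api": "servo_tool", "payload": {
  "increments": [
    {"offset": [0,0,0.1],"yaw": 0},
    {"offset": [0,0,0.2],"yaw": 0},
    {"offset": [0,0,0.3],"yaw": 0},
    {"offset": [0,0,0.3],"yaw": 0},
    {"offset": [0,0,0.3],"yaw": 0},
    {"offset": [0,0,0.3],"yaw": 0},
    {"offset": [0,0,0.3],"yaw": 0},
    {"offset": [0,0,0.3],"yaw": 0}
  ]
}}

```text
clock: 4.95
tcp_pos: [0.5064, 0.288, 0.0253]
orientation: [0.703, 0.072, 0.703, -0.072]
wrist_force: [-0.5, -0.3, -0.3]
finger_gap: -0.0003
```

{"api": "servo_tool", "payload": {
  "increments": [
    {"offset": [0,0,0.1],"yaw": 0},
    {"offset": [0,0,0.2],"yaw": 0},
    {"offset": [0,0,0.3],"yaw": 0},
    {"offset": [0,0,0.4],"yaw": 0},
    {"offset": [0,0,0.4],"yaw": 0},
    {"offset": [0,0,0.4],"yaw": 0},
    {"offset": [0,0,0.4],"yaw": 0},
    {"offset": [0,0,0.4],"yaw": 0}
  ]
}}

```text
clock: 5.75
tcp_pos: [0.5103, 0.2872, 0.0253]
orientation: [0.703, 0.072, 0.703, -0.072]
wrist_force: [0.5, 0.0, -0.3]
finger_gap: -0.0002
```

```bash
python3 look.py 2
```

```text
5.75 [0.5103 0.2872 0.0253] z-axis [ 0.979 -0.202 -0.   ] F [ 0.48  0.03 -0.32]
```

View pics/s2.png

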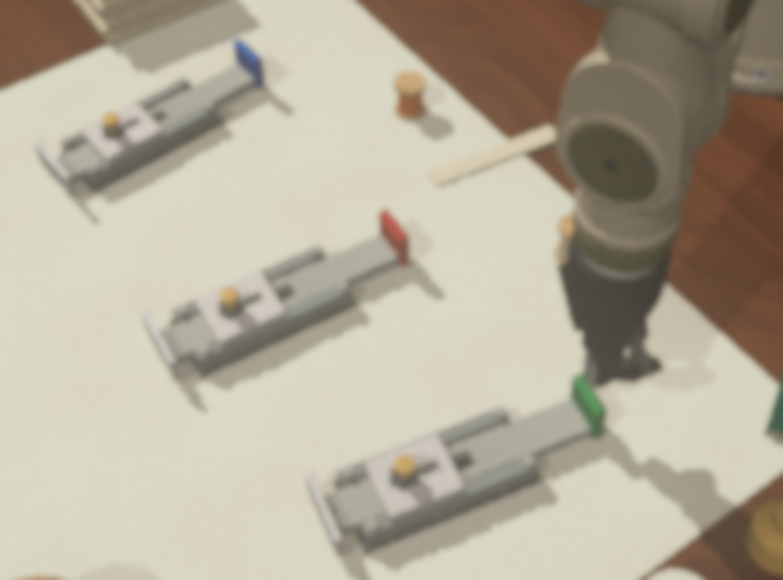

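```bash
python3 - <<'E'
from h import *
from workcell import env
for n in("scene","top"):
    p,d=env.read_camera(n);m=env.camera_model(n);f={**m,"d":d}
    np.savez(n+"1.npz",p=p,d=d,**m)
    v,u=np.mgrid[0:400,0:640]; w=world(f,u,v,d=d)
    ax=np.array([.979,-.203]);lat=np.array([.203,.979]); t=(w[...,:2]-[.5117,.287])@ax; l=(w[...,:2]-[.5117,.287])@lat
    ok=(d>0)&(abs(t)<.08)&(abs(l)<.05)&(w[...,2]>.01)&(w[...,2]<.09)
    T=np.linalg.inv(m["world_from_camera"]);c=T@[.5103,.2872,.0253,1];fl=200/np.tan(np.radians(m["vertical_fov"])/2)
    print(n,"tcp px",m["cx"]+fl*c[0]/-c[2],m["cy"]+fl*c[1]/c[2], )
    print(" pix col row t l z rgb")
    for a in range(10,90,8):
        s=ok&(w[...,2]*1000>=a)&(w[...,2]*1000<a+8)
        dk=s&(p.sum(-1)<260); g=s&(p[...,1].astype(int)>p[...,0]+25)
        print(a,"dark n",dk.sum(),np.percentile(t[dk],[2,50,98]).round(4) if dk.any() else "", "lat",np.percentile(l[dk],[2,98]).round(3) if dk.any() else "","| green",g.sum(),np.percentile(t[g],[2,50,98]).round(4) if g.any() else "",np.percentile(l[g],[2,50,98]).round(4) if g.any() else "")
a=np.load("scene1.npz")["p"][240:310,350:440]; cv2.imwrite("pics/zz.png",cv2.resize(a,None,fx=8,fy=8,interpolation=cv2.INTER_CUBIC)[:,:,::-1])
E
```

```text
scene tcp px 384.6508057090866 279.70774480949615
 pix col row t l z rgb
10 dark n 0  lat  | green 0  
18 dark n 0  lat  | green 0  
26 dark n 0  lat  | green 1 [0.0103 0.0103 0.0103] [0.0061 0.0061 0.0061]
34 dark n 0  lat  | green 17 [0.0103 0.0111 0.0121] [-0.0148  0.0014  0.0165]
42 dark n 0  lat  | green 46 [0.0034 0.0094 0.0122] [-0.0174 -0.0012  0.0213]
50 dark n 0  lat  | green 17 [0.0041 0.0079 0.0117] [-0.0169  0.0086  0.0201]
58 dark n 0  lat  | green 0  
66 dark n 0  lat  | green 0  
74 dark n 1 [0.0063 0.0063 0.0063] lat [0.009 0.009] | green 0  
82 dark n 6 [0.0038 0.0062 0.0072] lat [0.006 0.014] | green 0  
top tcp px 233.2744678023313 204.12325312450844
 pix col row t l z rgb
10 dark n 1 [0.0694 0.0694 0.0694] lat [0.027 0.027] | green 3 [-0.0309  0.0438  0.0746] [-0.0476 -0.0437 -0.0343]
18 dark n 0  lat  | green 0  
26 dark n 0  lat  | green 0  
34 dark n 0  lat  | green 0  
42 dark n 0  lat  | green 0  
50 dark n 1 [-0.0051 -0.0051 -0.0051] lat [-0.006 -0.006] | green 0  
58 dark n 0  lat  | green 0  
66 dark n 0  lat  | green 0  
74 dark n 1 [-0.0071 -0.0071 -0.0071] lat [-0.014 -0.014] | green 0  
82 dark n 1 [-0.0095 -0.0095 -0.0095] lat [-0.009 -0.009] | green 0
```

View pics/zz.png

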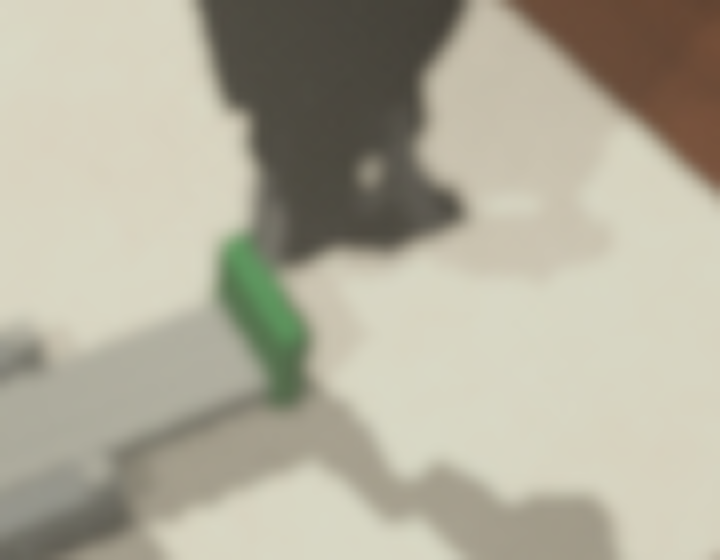

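```bash
python3 - <<'E'
from h import *
f=np.load("scene1.npz")
for zx,zy in((340,230),(300,240),(275,215),(400,230),(450,210),(330,150),(320,60),(265,290),(290,380),(400,300),(380,170)):
    u,v=350+zx/8,240+zy/8; u0,v0=int(round(u)),int(round(v))
    print((zx,zy),(u0,v0),f["p"][v0,u0],f["d"][v0,u0].round(3),world(f,u0,v0,d=f["d"][v0,u0]).round(3))
f=np.load("top1.npz"); a=f["p"][150:260,170:300]; cv2.imwrite("pics/zt.png",cv2.resize(a,None,fx=5,fy=5,interpolation=cv2.INTER_CUBIC)[:,:,::-1])
E
```

```text
(340, 230) (392, 269) [86 82 73] 0.976 [0.53  0.32  0.127]
(300, 240) (388, 270) [82 78 69] 1.021 [0.518 0.298 0.087]
(275, 215) (384, 267) [114 110 100] 1.02 [0.523 0.289 0.093]
(400, 230) (400, 269) [95 91 80] 0.941 [0.532 0.342 0.155]
(450, 210) (406, 266) [91 88 77] 0.943 [0.517 0.346 0.158]
(330, 150) (391, 259) [76 73 64] 0.971 [0.525 0.307 0.147]
(320, 60) (390, 248) [75 72 64] 0.923 [0.539 0.31  0.202]
(265, 290) (383, 276) [ 96 149  96] 1.052 [0.52  0.288 0.052]
(290, 380) (386, 288) [ 88 106  78] 1.057 [0.524 0.308 0.027]
(400, 300) (400, 278) [216 214 195] 1.103 [0.464 0.297 0.004]
(380, 170) (398, 261) [99 95 84] 0.949 [0.524 0.327 0.161]
```

View pics/zt.png

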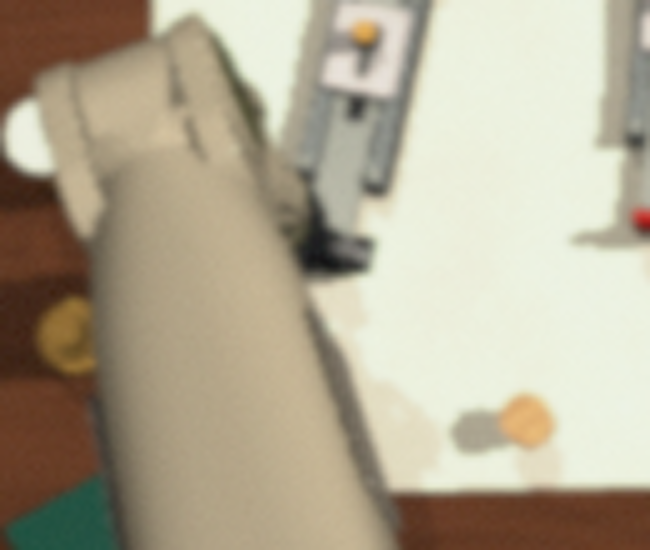

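Fingertips are hidden behind the pad in the scene view (pad at zoom (265,320)), and the depths agree with the TCP. They are just short of contact, so I'll keep going.

{"api": "servo_tool", "payload": {
  "increments": [
    {"offset": [0,0,0.1],"yaw": 0},
    {"offset": [0,0,0.2],"yaw": 0},
    {"offset": [0,0,0.3],"yaw": 0},
    {"offset": [0,0,0.4],"yaw": 0},
    {"offset": [0,0,0.4],"yaw": 0},
    {"offset": [0,0,0.4],"yaw": 0},
    {"offset": [0,0,0.4],"yaw": 0},
    {"offset": [0,0,0.4],"yaw": 0}
  ]
}}

```text
clock: 6.7
tcp_pos: [0.5143, 0.2864, 0.0253]
orientation: [0.703, 0.072, 0.703, -0.072]
wrist_force: [-0.1, 0.2, -0.4]
finger_gap: -0.0001
```

{"api": "servo_tool", "payload": {
  "increments": [
    {"offset": [0,0,0.1],"yaw": 0},
    {"offset": [0,0,0.2],"yaw": 0},
    {"offset": [0,0,0.3],"yaw": 0},
    {"offset": [0,0,0.4],"yaw": 0},
    {"offset": [0,0,0.4],"yaw": 0},
    {"offset": [0,0,0.4],"yaw": 0},
    {"offset": [0,0,0.4],"yaw": 0},
    {"offset": [0,0,0.4],"yaw": 0}
  ]
}}

```text
clock: 7.5
tcp_pos: [0.5182, 0.2856, 0.0253]
orientation: [0.703, 0.072, 0.703, -0.072]
wrist_force: [0.2, 0.4, -0.1]
finger_gap: 0.0003
```

```bash
python3 look.py 3
```

```text
7.5 [0.5182 0.2856 0.0253] z-axis [ 0.979 -0.202 -0.   ] F [ 0.15  0.39 -0.13]
```

View pics/s3.png

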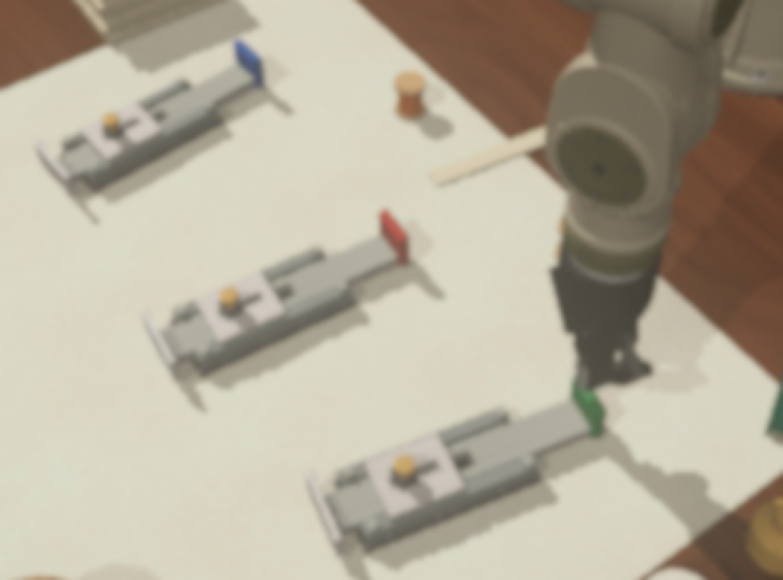

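```bash
python3 - <<'E'
from h import *
from workcell import env
m=env.camera_model("scene");T=np.linalg.inv(m["world_from_camera"]);fl=200/np.tan(np.radians(m["vertical_fov"])/2)
def pr(P):
    c=T@np.r_[P,1];return np.array([m["cx"]+fl*c[0]/-c[2],m["cy"]+fl*c[1]/c[2]])
for P in([.4686,.2961,.0258],[.234,.525,.1925],[.5182,.2856,.0253],[.5117,.287,.05]):
    q=pr(P);print(P,q.round(1),"crop zoom",((q-[180,140])*2.9).round(0))
p,d=env.read_camera("scene");np.savez("scene2.npz",p=p,d=d,**m);f=np.load("scene2.npz")
a=p[240:310,350:440];cv2.imwrite("pics/z3.png",cv2.resize(a,None,fx=8,fy=8,interpolation=cv2.INTER_CUBIC)[:,:,::-1])
w=world(f,*np.meshgrid(np.arange(376,394),np.arange(264,290)),d=d[264:290,376:394])
for r in range(0,26,2): print(264+r,[f"{x[0]*1000:.0f},{x[1]*1000:.0f},{x[2]*1000:.0f}" for x in w[r,::2]])
E
```

```text
[0.4686, 0.2961, 0.0258] [399.5 273.7] crop zoom [637. 388.]
[0.234, 0.525, 0.1925] [562.4 248.2] crop zoom [1109.  314.]
[0.5182, 0.2856, 0.0253] [381.8 280.9] crop zoom [585. 408.]
[0.5117, 0.287, 0.05] [385.2 274.3] crop zoom [595. 390.]
264 ['484,227,2', '478,228,-2', '530,282,103', '532,289,113', '536,299,127', '527,297,119', '523,299,117', '519,302,117', '516,305,118']
266 ['488,231,0', '482,233,-2', '532,284,99', '533,292,109', '532,297,114', '529,300,114', '527,304,119', '523,306,117', '537,324,150']
268 ['492,237,2', '488,240,1', '528,281,84', '530,290,96', '528,294,99', '536,307,120', '537,313,129', '538,320,138', '539,327,147']
270 ['496,241,1', '527,276,69', '529,283,79', '528,289,85', '527,294,91', '538,310,118', '538,315,124', '539,322,134', '538,327,139']
272 ['502,247,4', '521,271,50', '530,286,75', '528,290,78', '529,297,87', '523,298,83', '536,315,115', '539,322,126', '540,329,135']
274 ['505,251,1', '519,270,37', '532,288,70', '528,291,70', '528,297,79', '520,296,70', '478,268,-1', '476,272,2', '471,275,0']
276 ['509,255,1', '521,273,34', '523,282,47', '521,286,49', '518,289,51', '488,270,1', '483,273,1', '478,276,-1', '473,278,-3']
278 ['522,268,20', '521,274,26', '523,282,38', '524,290,48', '520,293,48', '516,295,48', '488,278,2', '482,280,-2', '479,284,0']
280 ['527,274,22', '522,277,22', '524,284,32', '524,291,40', '523,296,47', '521,300,50', '517,303,50', '485,284,-3', '483,288,1']
282 ['531,279,24', '526,281,21', '522,284,22', '524,291,32', '525,299,43', '524,304,48', '521,308,51', '490,289,-1', '488,294,3']
284 ['534,282,21', '530,285,21', '525,287,19', '525,294,28', '527,301,39', '526,307,45', '520,308,41', '494,293,-2', '493,299,4']
286 ['540,289,26', '534,290,23', '530,293,22', '528,297,25', '527,303,33', '524,306,33', '520,309,33', '501,300,4', '496,302,2']
288 ['541,290,19', '538,294,22', '535,298,24', '531,301,25', '525,302,20', '525,308,28', '517,308,19', '504,304,3', '498,305,-1']
```

View pics/z3.png

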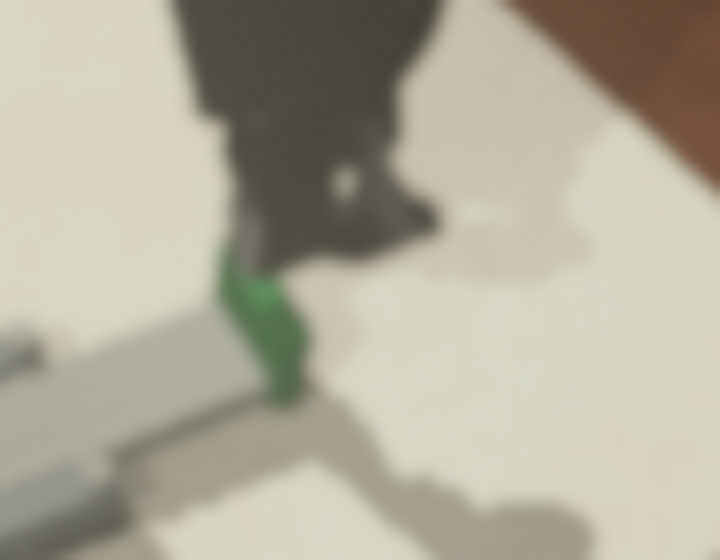

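The fingertip pixels at about (382,275) work out to z ≈ 0.065–0.07, although the TCP reads 0.025. So the fingers seem to hover above the pad. I'll back off and measure the tips properly.

{"api": "servo_tool", "payload": {
  "increments": [
    {"offset": [0,0,-1],"yaw": 0},
    {"offset": [0,0,-2],"yaw": 0},
    {"offset": [0,0,-3],"yaw": 0},
    {"offset": [0,0,-4],"yaw": 0},
    {"offset": [0,0,-5],"yaw": 0},
    {"offset": [0,0,-5],"yaw": 0},
    {"offset": [0,0,-5],"yaw": 0},
    {"offset": [0,0,-5],"yaw": 0}
  ]
}}

```text
clock: 8.4
tcp_pos: [0.4698, 0.2958, 0.0255]
orientation: [0.704, 0.072, 0.703, -0.072]
wrist_force: [0.4, 0.0, 0.0]
finger_gap: 0.0001
```

```bash
cat > tip.py <<'E'
from h import *
from workcell import env
import sys
s=env.get_state();print(s["tcp_pos"].round(4),s["finger_gap"],s["joint_pos"].round(4))
p,d=env.read_camera("scene");m=env.camera_model("scene");np.savez("cur.npz",p=p,d=d,**m);f=np.load("cur.npz")
v,u=np.mgrid[0:400,0:640];w=world(f,u,v,d=d);P=s["tcp_pos"]
ax=rot(s["orientation"])
q=(w-P)@ax  # tool coords
ok=(d>0)&(p.max(-1)<125)&(abs(q[...,1])<.08)&(abs(q[...,2])<.06)&(w[...,2]>.012)
print("z pct",np.percentile(w[ok][:,2],[0,1,3,5,10,20]).round(4),ok.sum())
for a in range(-100,40,10):
    k=ok&(q[...,0]*1000>=a)&(q[...,0]*1000<a+10)
    if k.any(): print("tool x",a,k.sum(),"y",np.percentile(q[k][:,1],[2,50,98]).round(3),"z",np.percentile(q[k][:,2],[2,50,98]).round(3),"px",u[k].mean().round(),v[k].mean().round())
T=np.linalg.inv(m["world_from_camera"]);fl=200/np.tan(np.radians(m["vertical_fov"])/2);c=T@np.r_[P,1]
U,V=int(m["cx"]+fl*c[0]/-c[2]),int(m["cy"]+fl*c[1]/c[2]);print("tcp px",U,V)
a=p[V-50:V+40,U-50:U+50].copy();a=cv2.resize(a,None,fx=6,fy=6,interpolation=cv2.INTER_CUBIC);cv2.circle(a,(300,300),4,(255,0,0),2)
cv2.imwrite("pics/"+sys.argv[1],a[:,:,::-1])
E
python3 tip.py tip1.png
```

```text
[0.4698 0.2958 0.0255] 9.694855309957057e-05 [ 4.174e-01  3.817e-01 -2.868e-01  9.014e-01 -1.000e-04  6.209e-01]
z pct [0.0135 0.0818 0.1251 0.1469 0.1967 0.255 ] 6276
tool x -100 59 y [-0.036  0.015  0.032] z [-0.007  0.011  0.013] px 404.0 256.0
tool x -90 31 y [-0.01   0.009  0.026] z [-0.008  0.012  0.015] px 402.0 257.0
tool x -80 13 y [-0.004  0.003  0.012] z [0.006 0.011 0.013] px 400.0 259.0
tool x -70 17 y [-0.001  0.006  0.013] z [0.003 0.008 0.012] px 401.0 262.0
tool x -60 15 y [0.    0.007 0.012] z [0.002 0.009 0.012] px 400.0 264.0
tool x -50 2 y [0.005 0.006 0.006] z [0.008 0.008 0.008] px 400.0 266.0
tool x -30 3 y [0.02  0.02  0.021] z [0.05  0.052 0.055] px 386.0 283.0
tool x -20 16 y [-0.011  0.013  0.022] z [0.049 0.054 0.055] px 383.0 282.0
tool x -10 23 y [-0.011  0.011  0.023] z [0.048 0.054 0.055] px 383.0 283.0
tool x 0 10 y [0.017 0.021 0.024] z [0.047 0.052 0.055] px 385.0 289.0
tool x 10 1 y [0.019 0.019 0.019] z [0.053 0.053 0.053] px 384.0 290.0
tcp px 399 273
```

View pics/tip1.png

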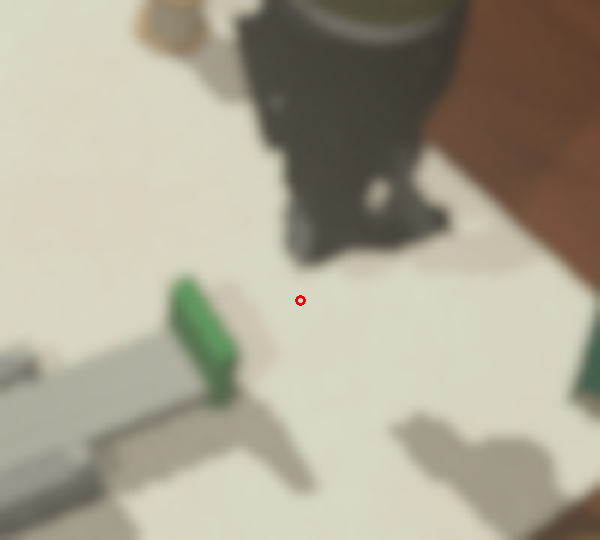

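The shut fingers meet on the centre line. In the image their tip (300,265) is about 4 cm above the reported TCP point (300,300), which fits the push that touched nothing. I'll go by the camera and lower in small steps, watching the force.

{"api": "servo_tool", "payload": {
  "increments": [
    {"offset": [0.4,0,0],"yaw": 0},
    {"offset": [0.8,0,0],"yaw": 0},
    {"offset": [1.2,0,0],"yaw": 0},
    {"offset": [1.6,0,0],"yaw": 0},
    {"offset": [1.8,0,0],"yaw": 0},
    {"offset": [1.8,0,0],"yaw": 0},
    {"offset": [1.8,0,0],"yaw": 0},
    {"offset": [1.8,0,0],"yaw": 0}
  ]
}}

```text
clock: 9.25
tcp_pos: [0.4694, 0.2958, 0.0075]
orientation: [0.704, 0.072, 0.703, -0.072]
wrist_force: [-0.6, -0.2, 0.4]
finger_gap: 0.0002
```

```bash
python3 tip.py tip2.png
```

```text
[0.4694 0.2958 0.0075] 0.00022706597851185524 [ 0.4176  0.4    -0.3095  0.8609  0.      0.6208]
z pct [0.0147 0.063  0.106  0.1276 0.1783 0.2363] 5929
tool x -100 53 y [-0.034  0.015  0.031] z [-0.006  0.011  0.013] px 403.0 260.0
tool x -90 33 y [-0.022  0.009  0.028] z [-0.004  0.012  0.015] px 401.0 261.0
tool x -80 15 y [-0.005  0.007  0.014] z [0.007 0.011 0.013] px 399.0 264.0
tool x -70 15 y [-0.001  0.006  0.014] z [0.004 0.008 0.013] px 400.0 267.0
tool x -60 12 y [0.    0.006 0.012] z [0.007 0.009 0.012] px 399.0 268.0
tool x -50 3 y [-0.001  0.005  0.022] z [0.008 0.01  0.053] px 394.0 274.0
tool x -40 17 y [-0.009  0.017  0.023] z [0.05  0.055 0.055] px 383.0 281.0
tool x -30 23 y [-0.014  0.01   0.023] z [0.049 0.054 0.055] px 383.0 282.0
tool x -20 10 y [0.018 0.022 0.024] z [0.048 0.052 0.055] px 385.0 288.0
tool x -10 3 y [0.017 0.02  0.021] z [0.047 0.054 0.055] px 385.0 289.0
tcp px 398 277
```

View pics/tip2.png

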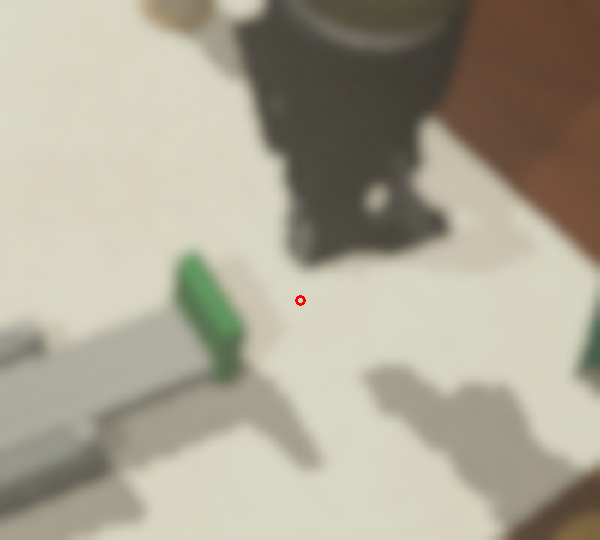

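{"api": "servo_tool", "payload": {
  "increments": [
    {"offset": [0.4,0,0],"yaw": 0},
    {"offset": [0.7,0,0],"yaw": 0},
    {"offset": [1.0,0,0],"yaw": 0},
    {"offset": [1.0,0,0],"yaw": 0},
    {"offset": [1.0,0,0],"yaw": 0},
    {"offset": [1.0,0,0],"yaw": 0},
    {"offset": [1.0,0,0],"yaw": 0},
    {"offset": [1.0,0,0],"yaw": 0}
  ]
}}

```text
clock: 10.1
tcp_pos: [0.4694, 0.2957, -0.0025]
orientation: [0.704, 0.072, 0.703, -0.072]
wrist_force: [-0.2, 0.4, 0.0]
finger_gap: -0.0002
```

{"api": "servo_tool", "payload": {
  "increments": [
    {"offset": [0.2,0,0],"yaw": 0},
    {"offset": [0.4,0,0],"yaw": 0},
    {"offset": [0.6,0,0],"yaw": 0},
    {"offset": [0.8,0,0],"yaw": 0},
    {"offset": [1.0,0,0],"yaw": 0},
    {"offset": [1.2,0,0],"yaw": 0},
    {"offset": [1.2,0,0],"yaw": 0},
    {"offset": [1.2,0,0],"yaw": 0}
  ]
}}

```text
clock: 10.9
tcp_pos: [0.4692, 0.2957, -0.0147]
orientation: [0.703, 0.072, 0.703, -0.072]
wrist_force: [-0.6, 0.1, 0.2]
finger_gap: -0.0004
```

```bash
python3 tip.py tip3.png
```

```text
[ 0.4692  0.2957 -0.0147] -0.0004249476929266313 [ 4.175e-01  4.246e-01 -3.350e-01  8.112e-01  1.000e-04  6.209e-01]
z pct [0.0169 0.0424 0.0821 0.1058 0.156  0.2129] 5522
tool x -100 48 y [-0.032  0.015  0.033] z [-0.007  0.011  0.015] px 401.0 265.0
tool x -90 32 y [-0.01   0.01   0.026] z [-0.005  0.012  0.014] px 400.0 267.0
tool x -80 10 y [-0.004  0.001  0.014] z [0.008 0.011 0.013] px 398.0 268.0
tool x -70 16 y [-0.002  0.006  0.021] z [0.006 0.011 0.052] px 397.0 273.0
tool x -60 39 y [-0.009  0.008  0.022] z [0.006 0.054 0.056] px 388.0 278.0
tool x -50 19 y [-0.01   0.013  0.023] z [0.022 0.054 0.056] px 384.0 283.0
tool x -40 11 y [0.018 0.021 0.024] z [0.047 0.053 0.056] px 385.0 289.0
tcp px 397 282
```

View pics/tip3.png

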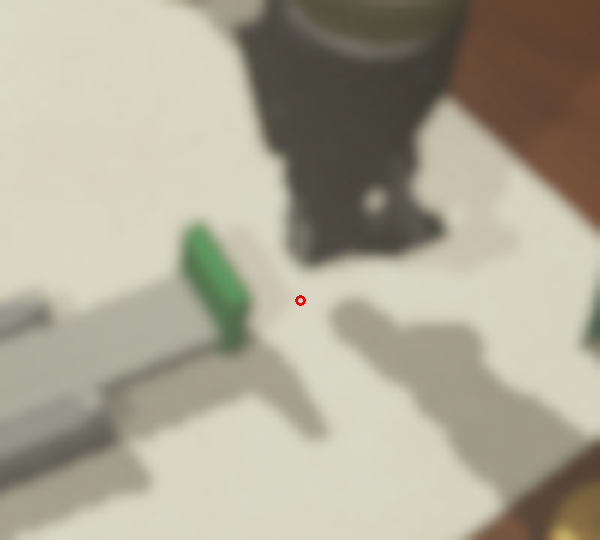

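{"api": "servo_tool", "payload": {
  "increments": [
    {"offset": [0.3,0,0],"yaw": 0},
    {"offset": [0.5,0,0],"yaw": 0},
    {"offset": [0.5,0,0.5],"yaw": 0},
    {"offset": [0.5,0,1.2],"yaw": 0},
    {"offset": [0.5,0,1.9],"yaw": 0},
    {"offset": [0.5,0,2.4],"yaw": 0},
    {"offset": [0.5,0,2.6],"yaw": 0},
    {"offset": [0.5,0,2.6],"yaw": 0}
  ]
}}

```text
clock: 11.75
tcp_pos: [0.4952, 0.2903, -0.0197]
orientation: [0.703, 0.072, 0.703, -0.072]
wrist_force: [0.1, 0.3, -0.8]
finger_gap: 0.0005
```

{"api": "servo_tool", "payload": {
  "increments": [
    {"offset": [0,0,0.1],"yaw": 0},
    {"offset": [0,0,0.2],"yaw": 0},
    {"offset": [0,0,0.3],"yaw": 0},
    {"offset": [0,0,0.4],"yaw": 0},
    {"offset": [0,0,0.5],"yaw": 0},
    {"offset": [0,0,0.6],"yaw": 0},
    {"offset": [0,0,0.6],"yaw": 0},
    {"offset": [0,0,0.6],"yaw": 0}
  ]
}}

```text
clock: 12.55
tcp_pos: [0.4997, 0.2894, -0.0197]
orientation: [0.703, 0.072, 0.704, -0.072]
wrist_force: [-4.2, 1.3, 3.3]
finger_gap: -0.0
```

Contact at about 4 N. Pushing through now.

{"api": "servo_tool", "payload": {
  "increments": [
    {"offset": [0,0,0.6],"yaw": 0},
    {"offset": [0,0,1.3],"yaw": 0},
    {"offset": [0,0,2.0],"yaw": 0},
    {"offset": [0,0,2.7],"yaw": 0},
    {"offset": [0,0,3.4],"yaw": 0},
    {"offset": [0,0,4.1],"yaw": 0},
    {"offset": [0,0,4.5],"yaw": 0},
    {"offset": [0,0,4.5],"yaw": 0}
  ]
}}

```text
clock: 13.35
tcp_pos: [0.543, 0.2802, -0.0198]
orientation: [0.702, 0.072, 0.705, -0.072]
wrist_force: [-8.1, 1.9, 5.7]
finger_gap: 0.0002
```

{"api": "servo_tool", "payload": {
  "increments": [
    {"offset": [0,0,0.2],"yaw": 0},
    {"offset": [0,0,0.4],"yaw": 0},
    {"offset": [0,0,0.5],"yaw": 0},
    {"offset": [0,0,0.5],"yaw": 0},
    {"offset": [0,0,0.5],"yaw": 0},
    {"offset": [0,0,0.5],"yaw": 0},
    {"offset": [0,0,0.5],"yaw": 0},
    {"offset": [0,0,0.5],"yaw": 0}
  ]
}}

```text
clock: 14.15
tcp_pos: [0.5472, 0.2793, -0.0199]
orientation: [0.702, 0.071, 0.705, -0.072]
wrist_force: [-8.3, 1.6, 6.2]
finger_gap: 0.0002
```

```bash
python3 look.py 5
```

```text
14.15 [ 0.5472  0.2793 -0.0199] z-axis [ 0.98  -0.201 -0.004] F [-8.31  1.59  6.19]
```

View pics/s5.png

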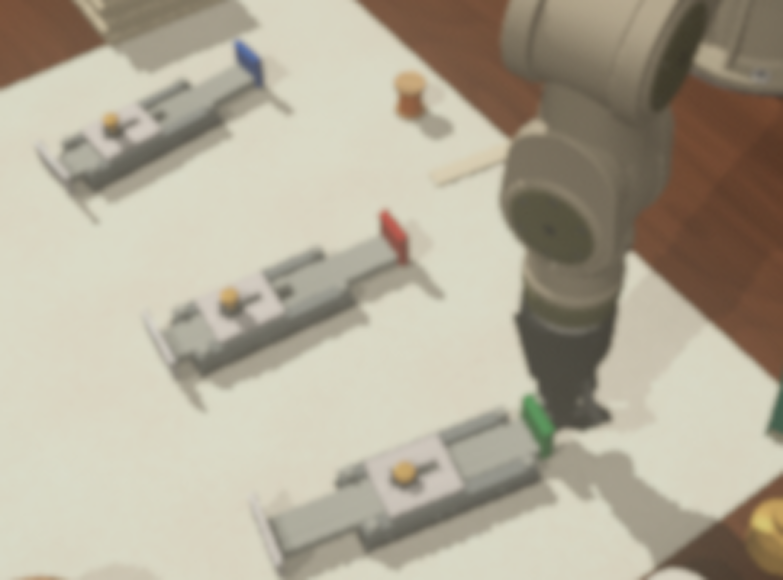

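The green slide is pushed in, with the pad at (538,425). The pin head has shifted from (404,466) to (404,473), which looks like a drop. I'll confirm the height, then back off.

```bash
cat > pins.py <<'E'
from h import *
from workcell import env
s=env.get_state();print(s["clock"],s["tcp_pos"].round(4))
for n in("scene","top"):
    p,d=env.read_camera(n);m=env.camera_model(n);f={**m,"d":d};M=masks(p)["brass"]
    v,u=np.where(M&(d>0));w=world(f,u,v,d=d[v,u])
    for c,(x,y) in dict(green=(.675,.252),blue=(.685,-.251),red=(.711,.019)).items():
        k=(abs(w[:,0]-x)<.03)&(abs(w[:,1]-y)<.02)&(w[:,2]>.03)&(w[:,2]<.07)
        print(n,c,k.sum(),w[k].mean(0).round(4),w[k].std(0)[2].round(4),"px",u[k].mean().round(1),v[k].mean().round(1))
    if len(__import__('sys').argv)>1: cv2.imwrite(f"pics/{n}_{__import__('sys').argv[1]}.png",p[:,:,::-1])
E
python3 pins.py
```

```text
14.2 [ 0.5472  0.2793 -0.0199]
scene green 31 [0.6862 0.252  0.0434] 0.0019 px 319.0 302.7
scene blue 10 [ 0.6964 -0.2513  0.0533] 0.0023 px 217.8 181.5
scene red 16 [0.7134 0.019  0.0538] 0.0019 px 258.5 242.0
top green 18 [0.6849 0.2513 0.0414] 0.0046 px 242.8 156.7
top blue 14 [ 0.6926 -0.2534  0.0536] 0.003 px 379.5 151.3
top red 16 [0.7112 0.0185 0.0508] 0.0048 px 305.5 148.0
```

Green pin top is at 43 mm, so it is down. Releasing.

{"api": "servo_tool", "payload": {
  "increments": [
    {"offset": [0,0,-0.7],"yaw": 0},
    {"offset": [0,0,-1.4],"yaw": 0},
    {"offset": [0,0,-2.1],"yaw": 0},
    {"offset": [0,0,-3.0],"yaw": 0},
    {"offset": [0,0,-4.5],"yaw": 0},
    {"offset": [0,0,-6.5],"yaw": 0},
    {"offset": [0,0,-8.0],"yaw": 0},
    {"offset": [0,0,-8.0],"yaw": 0}
  ]
}}

```text
clock: 15.1
tcp_pos: [0.4695, 0.2954, -0.0197]
orientation: [0.703, 0.071, 0.704, -0.072]
wrist_force: [-0.0, 0.1, 0.0]
finger_gap: 0.0001
```

```bash
python3 pins.py a; python3 look.py 6; python3 -c "
from h import *
from workcell import env
s=env.get_state();print(rot(s['orientation']).round(4).tolist())"
```

```text
15.1 [ 0.4695  0.2954 -0.0197]
scene green 28 [0.6663 0.2557 0.0432] 0.0015 px 326.8 299.5
scene blue 10 [ 0.6963 -0.2516  0.0531] 0.0012 px 217.8 181.5
scene red 16 [0.7135 0.0194 0.0543] 0.0015 px 258.5 242.0
top green 16 [0.6648 0.256  0.0416] 0.0047 px 241.5 162.0
top blue 15 [ 0.6925 -0.2531  0.0525] 0.0048 px 379.4 151.4
top red 16 [0.7109 0.0185 0.0518] 0.006 px 305.5 148.0
15.2 [ 0.4721  0.2955 -0.0193] z-axis [ 0.979 -0.202  0.002] F [ 0.49 -0.12 -0.12]
[[0.002, 0.202, 0.9794], [0.0004, 0.9794, -0.202], [-1.0, 0.0008, 0.0019]]
```

View pics/s6.png

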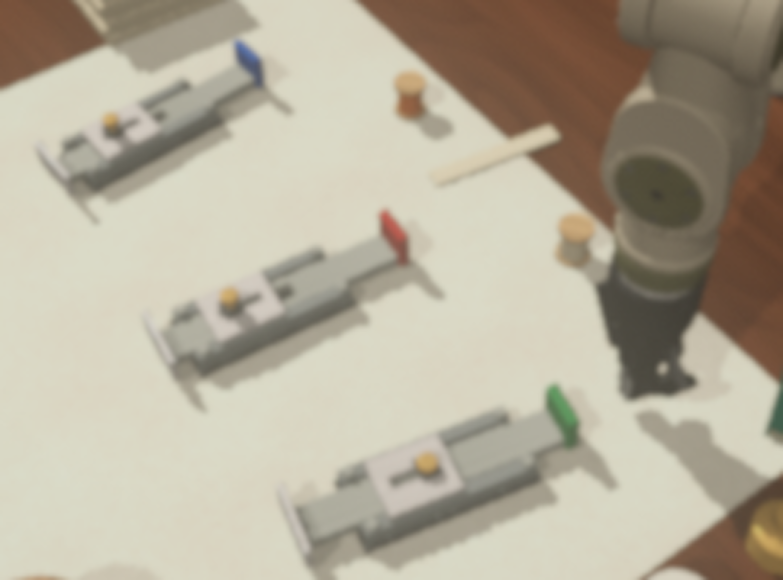

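Green is latched: the pin is 20 mm back at (427,462), with its top at 43 mm. Now to blue, high over everything.

{"api": "servo_tool", "payload": {
  "increments": [
    {"offset": [-3,0,0],"yaw": 0},
    {"offset": [-7,0,0],"yaw": 0},
    {"offset": [-10.5,-1,0.2],"yaw": 0},
    {"offset": [-12,-4,0.9],"yaw": 0},
    {"offset": [-12,-8.5,1.8],"yaw": 0},
    {"offset": [-12,-13,2.8],"yaw": 0},
    {"offset": [-12,-17.5,3.8],"yaw": 0},
    {"offset": [-12,-22,4.7],"yaw": 0}
  ]
}}

```text
clock: 16.05
tcp_pos: [0.4741, 0.0681, 0.1008]
orientation: [0.704, 0.072, 0.703, -0.072]
wrist_force: [1.8, -0.5, 0.2]
finger_gap: 0.0
```

{"api": "servo_tool", "payload": {
  "increments": [
    {"offset": [0,-4.5,1.0],"yaw": -2},
    {"offset": [0,-9,2.0],"yaw": -5},
    {"offset": [0,-13.5,2.9],"yaw": -8},
    {"offset": [0,-18,3.8],"yaw": -11},
    {"offset": [0,-22.5,4.8],"yaw": -13},
    {"offset": [0,-27,5.8],"yaw": -15},
    {"offset": [0,-31,6.6],"yaw": -16.2},
    {"offset": [0,-33.1,7.1],"yaw": -16.2}
  ]
}}

```text
clock: 16.85
tcp_pos: [0.476, -0.2732, 0.1005]
orientation: [0.707, -0.028, 0.706, 0.026]
wrist_force: [-0.0, 0.3, -0.3]
finger_gap: 0.0003
```

```bash
python3 - <<'E'
from h import *
from workcell import env
env.read_camera("top")
s=env.get_state();R=rot(s["orientation"]);print(s["tcp_pos"].round(4),R.round(3).tolist(),np.degrees(np.arctan2(R[1,2],R[0,2])))
w=np.r_[np.array([.5186,-.2649])-s["tcp_pos"][:2],0];print("to face, tool cm",(R.T@w*100).round(2))
E
python3 look.py 7
```

```text
[ 0.4764 -0.2755  0.1005] [[0.002, -0.074, 0.997], [-0.004, 0.997, 0.074], [-1.0, -0.004, 0.002]] 4.242086066269918
to face, tool cm [0.   0.74 4.28]
16.9 [ 0.4764 -0.2755  0.1005] z-axis [0.997 0.074 0.002] F [ 1.75 -2.04  0.32]
```

View pics/s7.png

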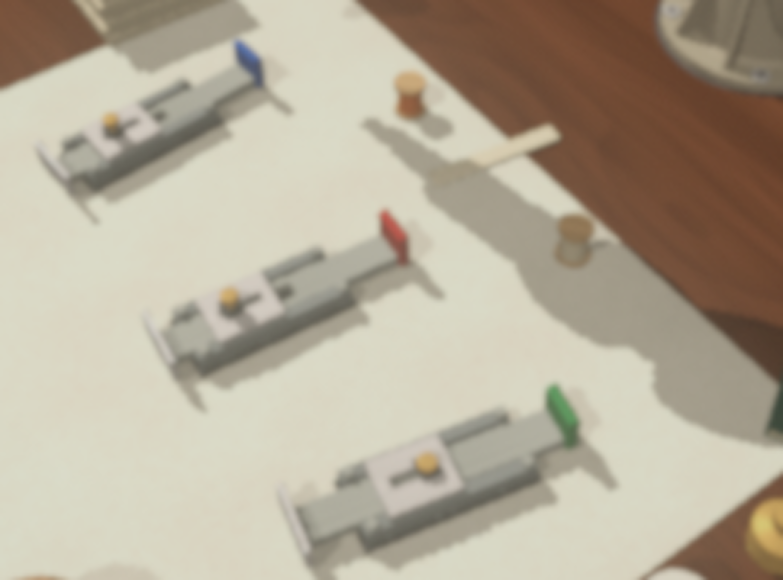

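{"api": "servo_tool", "payload": {
  "increments": [
    {"offset": [1.5,0.2,0],"yaw": 0},
    {"offset": [4,0.5,0],"yaw": 0},
    {"offset": [6.5,0.7,0],"yaw": 0},
    {"offset": [9,0.7,0],"yaw": 0},
    {"offset": [11,0.7,0],"yaw": 0},
    {"offset": [12,0.7,0],"yaw": 0},
    {"offset": [12,0.7,0],"yaw": 0},
    {"offset": [12,0.7,0],"yaw": 0}
  ]
}}

```text
clock: 17.75
tcp_pos: [0.4755, -0.2613, -0.0191]
orientation: [0.707, -0.028, 0.706, 0.028]
wrist_force: [-0.1, -0.8, 0.7]
finger_gap: 0.0
```

```bash
python3 tip.py tip4.png;  python3 - <<'E'
from h import *
from workcell import env
s=env.get_state();R=rot(s["orientation"])
w=np.r_[np.array([.5186,-.2649])-s["tcp_pos"][:2],0];print("to face, tool cm",(R.T@w*100).round(2),R.round(3).tolist())
E
```

```text
[ 0.4755 -0.2613 -0.0191] 2.2509323462696295e-05 [-6.506e-01  4.097e-01 -3.723e-01  7.879e-01  1.000e-04 -7.302e-01]
z pct [0.0132 0.039  0.0835 0.1041 0.1533 0.2157] 4331
tool x -100 26 y [-0.034  0.013  0.036] z [-0.004  0.012  0.015] px 277.0 148.0
tool x -90 17 y [-0.018  0.008  0.032] z [-0.007  0.012  0.014] px 278.0 150.0
tool x -80 11 y [-0.006  0.008  0.012] z [0.006 0.01  0.012] px 278.0 153.0
tool x -70 21 y [-0.003  0.011  0.016] z [-0.001  0.01   0.056] px 274.0 158.0
tool x -60 29 y [-0.022  0.006  0.015] z [0.002 0.051 0.055] px 271.0 160.0
tool x -50 14 y [-0.014  0.007  0.016] z [0.017 0.053 0.056] px 268.0 165.0
tool x -40 7 y [0.007 0.01  0.012] z [0.047 0.054 0.058] px 268.0 169.0
tcp px 280 168
to face, tool cm [ 0.01 -0.66  4.24] [[0.002, -0.079, 0.997], [-0.001, 0.997, 0.079], [-1.0, -0.001, 0.001]]
```

View pics/tip4.png

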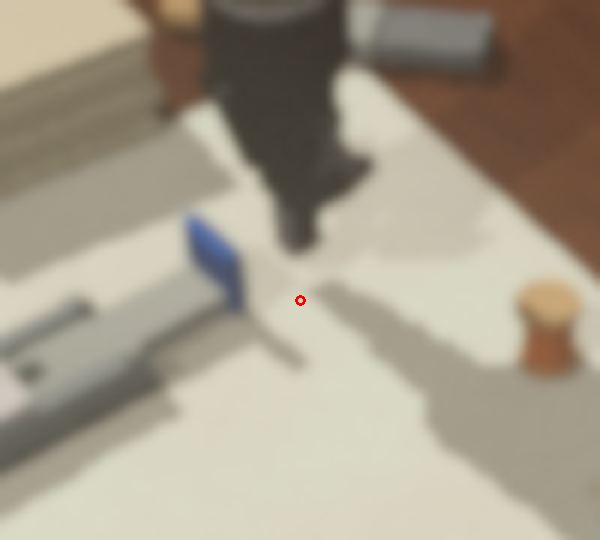

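{"api": "servo_tool", "payload": {
  "increments": [
    {"offset": [0,-0.3,0.2],"yaw": 0},
    {"offset": [0,-0.5,0.8],"yaw": 0},
    {"offset": [0,-0.5,1.4],"yaw": 0},
    {"offset": [0,-0.5,2.0],"yaw": 0},
    {"offset": [0,-0.5,2.4],"yaw": 0},
    {"offset": [0,-0.5,2.6],"yaw": 0},
    {"offset": [0,-0.5,2.6],"yaw": 0},
    {"offset": [0,-0.5,2.6],"yaw": 0}
  ]
}}

```text
clock: 18.6
tcp_pos: [0.501, -0.2639, -0.0199]
orientation: [0.706, -0.028, 0.707, 0.028]
wrist_force: [-0.7, 0.8, 0.5]
finger_gap: 0.0001
```

{"api": "servo_tool", "payload": {
  "increments": [
    {"offset": [0,0,0.1],"yaw": 0},
    {"offset": [0,0,0.2],"yaw": 0},
    {"offset": [0,0,0.3],"yaw": 0},
    {"offset": [0,0,0.4],"yaw": 0},
    {"offset": [0,0,0.5],"yaw": 0},
    {"offset": [0,0,0.6],"yaw": 0},
    {"offset": [0,0,0.6],"yaw": 0},
    {"offset": [0,0,0.6],"yaw": 0}
  ]
}}

```text
clock: 19.4
tcp_pos: [0.5065, -0.2637, -0.0198]
orientation: [0.706, -0.028, 0.707, 0.028]
wrist_force: [-5.1, -1.8, 2.3]
finger_gap: 0.0002
```

{"api": "servo_tool", "payload": {
  "increments": [
    {"offset": [0,0,0.6],"yaw": 0},
    {"offset": [0,0,1.3],"yaw": 0},
    {"offset": [0,0,2.0],"yaw": 0},
    {"offset": [0,0,2.7],"yaw": 0},
    {"offset": [0,0,3.4],"yaw": 0},
    {"offset": [0,0,4.1],"yaw": 0},
    {"offset": [0,0,4.5],"yaw": 0},
    {"offset": [0,0,4.5],"yaw": 0}
  ]
}}

```text
clock: 20.2
tcp_pos: [0.5507, -0.2604, -0.0199]
orientation: [0.706, -0.028, 0.708, 0.028]
wrist_force: [-8.0, -1.9, 5.6]
finger_gap: 0.0001
```

{"api": "servo_tool", "payload": {
  "increments": [
    {"offset": [0,0,0.2],"yaw": 0},
    {"offset": [0,0,0.4],"yaw": 0},
    {"offset": [0,0,0.5],"yaw": 0},
    {"offset": [0,0,0.5],"yaw": 0},
    {"offset": [0,0,0.5],"yaw": 0},
    {"offset": [0,0,0.5],"yaw": 0},
    {"offset": [0,0,0.5],"yaw": 0},
    {"offset": [0,0,0.5],"yaw": 0}
  ]
}}

```text
clock: 21.0
tcp_pos: [0.5551, -0.2601, -0.0199]
orientation: [0.705, -0.028, 0.708, 0.028]
wrist_force: [-6.9, -2.0, 4.0]
finger_gap: 0.0001
```

```bash
python3 pins.py; python3 look.py 8
```

```text
21.0 [ 0.5551 -0.2601 -0.0199]
scene green 28 [0.6666 0.2562 0.0441] 0.0015 px 326.8 299.5
scene blue 12 [ 0.6966 -0.2512  0.0442] 0.0016 px 218.3 183.8
scene red 17 [0.7135 0.0198 0.0542] 0.0015 px 258.6 242.1
top green 16 [0.6641 0.2555 0.0444] 0.0042 px 241.5 162.0
top blue 17 [ 0.694  -0.2536  0.0424] 0.0039 px 379.2 151.8
top red 16 [0.7109 0.0185 0.0516] 0.0052 px 305.5 148.0
21.1 [ 0.5551 -0.2601 -0.0198] z-axis [ 0.997  0.078 -0.003] F [-7.58 -1.87  4.97]
```

View pics/s8.png

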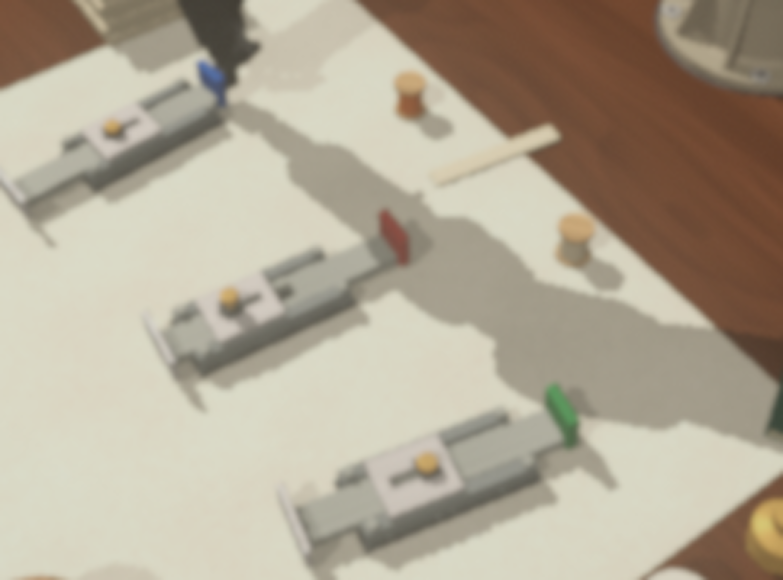

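The blue pin is down: its top is at 44 mm, and the head is at (112,127). Release, back off and rise.

{"api": "servo_tool", "payload": {
  "increments": [
    {"offset": [0,0,-0.7],"yaw": 0},
    {"offset": [0,0,-1.4],"yaw": 0},
    {"offset": [0,0,-2.1],"yaw": 0},
    {"offset": [0,0,-3.0],"yaw": 0},
    {"offset": [0,0,-4.5],"yaw": 0},
    {"offset": [0,0,-6.5],"yaw": 0},
    {"offset": [0,0,-7.5],"yaw": 0},
    {"offset": [0,0,-7.5],"yaw": 0}
  ]
}}

```text
clock: 21.95
tcp_pos: [0.4816, -0.2654, -0.0197]
orientation: [0.707, -0.027, 0.706, 0.028]
wrist_force: [0.9, 0.3, 0.5]
finger_gap: 0.0002
```

{"api": "servo_tool", "payload": {
  "increments": [
    {"offset": [-1,0,0],"yaw": 0},
    {"offset": [-3,0,0],"yaw": 0},
    {"offset": [-6,0,0],"yaw": 0},
    {"offset": [-9,0,0],"yaw": 0},
    {"offset": [-11,0,0],"yaw": 0},
    {"offset": [-12,0,0],"yaw": 0},
    {"offset": [-12,0,0],"yaw": 0},
    {"offset": [-12,0,0],"yaw": 0}
  ]
}}

```text
clock: 22.75
tcp_pos: [0.4824, -0.2654, 0.0997]
orientation: [0.706, -0.028, 0.707, 0.028]
wrist_force: [0.2, -0.3, -1.1]
finger_gap: 0.0004
```

```bash
python3 pins.py end; python3 look.py 9
```

```text
22.75 [ 0.4824 -0.2654  0.0997]
scene green 28 [0.6661 0.2555 0.0428] 0.0017 px 326.8 299.5
scene blue 11 [ 0.6764 -0.2527  0.0437] 0.0021 px 224.2 180.8
scene red 16 [0.7132 0.0184 0.0531] 0.0012 px 258.5 242.0
top green 15 [0.664  0.2551 0.0446] 0.0031 px 241.6 162.0
top blue 15 [ 0.6742 -0.254   0.0432] 0.0035 px 379.5 156.9
top red 16 [0.7111 0.0185 0.0509] 0.0066 px 305.5 148.0
22.85 [ 0.4817 -0.265   0.0989] z-axis [ 0.997  0.079 -0.002] F [ 0.12  0.39 -0.43]
```

View pics/s9.png

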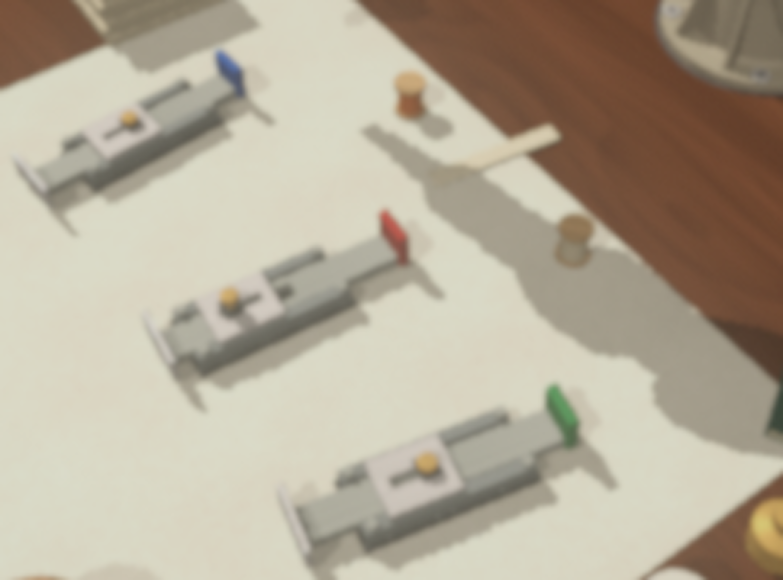

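View pics/top_end.png

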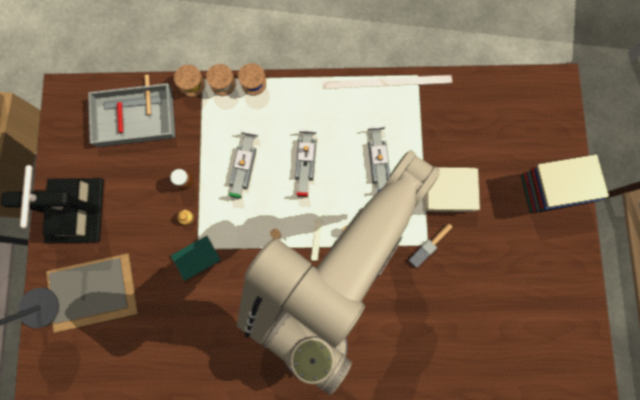

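Both pins are down and 20 mm back: green at (427,462) and blue at (128,118) in the zoomed view. Red is unchanged with its pin up at (229,297), and the bystanders I can see are in place. Handing in.

```bash
python3 -c "
from workcell import env
print(env.hand_in())"
```

```text
the job is handed in; nothing more can be done
None
```

I set the green lay and then the blue lay to mid, and handed the job in at about 23 s. For each one I pushed the pad in about 48–49 mm with the shut fingers, saw in the camera depth that the pin had dropped, then backed off.

**Last checks:**
- **Green and blue:** both pin tops were at about 43–44 mm, so both are down. Both pins sat 20 mm back towards the pad, which means both slides were caught at mid.
- **Red:** its pin was still up at about 53 mm in the scene camera and its slide was still out.
- **Bystanders:** those in view looked unmoved. I compared them by eye and did not measure them. The arm hid the orange-brown spool nearest the blue lay in the last top view, but it showed in place in the scene view.
- **Robot:** it was clear of everything, with wrist force near zero.

**Disagreement:** the reported tool point (TCP) was about 4–4.5 cm below where the cameras showed the fingertips. My first green approach therefore passed over the pad without touching it. I went by the cameras instead, which is why the TCP read about z = −0.02 during both pushes. The force on contact and the pins dropping both agreed with the cameras.

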